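Load the slide tray into the bench dryer and shut its door on the catch

ROBOT

A 7-joint arm with a two-finger parallel gripper is mounted at the origin on the work surface. World frame = base frame: x ahead of the robot, y to its left, z up, the work surface at z = 0. Lengths are in m, angles in rad, forces in N, time in s.
With the tool pointing down it reaches from about 0.425 to 0.925 m from the base axis. Payload 6.8 kg.
Tool frame: the origin (TCP) lies at the very end of the fingers, on their centre line; the grasp point (between the pads) lies 19 mm behind it; z points along the fingers, y is the line along which they close (so a half turn about z gives the same grasp; the last joint's range is limited). The gripper opens to 88 mm and grips with 3 to 60 N. Pads are 20 mm wide; open, the fingers measure 115 mm over their backs; the gripper's body (75 mm by 178 mm) begins 61 mm behind the grasp point.
Start: joints at [-1.315, 0.477, 0.022, 1.555, -0.011, 1.109, -0.083], TCP at [0.24, 0.631, 0.223] pointing down, gripper open.
Joint ranges: [-2.96, 2.96], [-0.34, 2.1], [-1.41, 1.46], [0.24, 2.44], [-1.37, 4.51], [0.17, 1.92], [-2.96, 2.96]. Speed limits (rad/s): [2.39, 2.39, 3.14, 3.14, 3.14, 3.14, 3.14].

INTERFACE

Orientations are given as [roll, pitch, yaw] about the fixed x, y, z axes, in that order (R = Rz(yaw) Ry(pitch) Rx(roll)).
In Python, from rig import bot gives the robot as it stands.
- The arm moves only by the tool step_arm, never from a script. Its arguments are lists of equal length, an entry for each row: "delta_pos": the shift along the tool's x, y, z in mm, a list of three; "rot": the turn, a rotation vector about the tool's x, y, z in rad, a list of three; "gripper": the finger opening in mm, from 0 to 87.8. A call has exactly 8 rows; each row shifts and turns the commanded pose from where the row before left it, along the tool's axes as they then stand; what a row does not reach is not made up. A row lasts 1/12 s, in which the tool goes at most 41.7 mm and 7.16 degrees, less where a joint would pass 70% of its speed; a pose out of reach is approached as far as the arm can. A call is refused whole if a number of a shift passes 41.7 or a number of a turn 0.125, either way. A call with a gripper value outside its range is refused whole. The fingers move at their own pace and stop on an object; "squeeze" is the grip in N (left out, the last holds). Time passes only in rows, so rows that do not move let the fingers close, or fill a call up. It gives the time, the measured TCP pose, the force, the opening and the grip force at its end, in the units of the state.
- bot.read_state(): the state, without advancing time (a new reading comes with each control period).
- bot.read_camera(name): name is "side" or "top" or "wrist"; returns a dict with "frame" (480x640x3 uint8, blue, green, red), "fovy" (degrees; the focal length in pixels is half the picture's height over the tangent of half this angle, whatever the lens; pixels are square), "cx", "cy" (the principal point, pixels), "D" ([k1, k2, p1, p2, k3] as OpenCV has them; the pictures are not rectified), "xyz" and "attitude" of the camera in the world. Camera axes: x right, y down, z forward; pixel columns grow to the right and rows downward; lengths in m; the calibration is good to about 2 mm. A picture is of the moment at which its call begins. There is no depth.
- bot.hand_in(): hands the job in; it is judged then, once.
Trained networks look in a picture, given as the dict that the camera call returned (one of the last four; its "shot" number tells which), for a name from the list of things; names that differ only in an ending like _2 or _b are one class to them, and where a whole thing is asked for, a point or a joint stands for the part that bears it (a point fixed in the world has none). Each returns a list of dicts, best first, with "p" (0 to 1); they miss things now and then, are a little off and sometimes report something else, mostly with a low value. They report only what shows in the picture. A call takes as long as a camera call.
- bot.boxes_of(picture, target): "rect" ([left, top, right, bottom] in pixels, round what is visible of it).
- bot.trace(picture, target): "mask" (480x640 bool, what is visible of it) and "rect" ([left, top, right, bottom] in pixels, round what is visible of it).
- bot.mark_of(picture, target): "centre" ([column, row] in pixels: a listed point, or the origin of a listed thing).
The state is a dict: "clock": time; "q": joint angles; "qvel": joint speeds; "effort": joint torques, N m; "eef_pos": TCP position; "orientation": TCP orientation; "contact_force": force on the tool from outside, world axes, zero at the start; "wrist_torque": the same for the moment, N m; "finger_gap": finger opening in m; "gripper_force": force on a finger pad.
Only numpy, scipy, OpenCV 4.12 (cv2) and the standard library are available. Lean on these libraries where they do the work, as an engineer would, in place of code of your own. Each camera call takes 0.05 s, during which the arm holds its last target. There are 200 camera calls.

TASK

Draw the slide tray out from under the test-tube rack and, keeping it level, slide it leading end first into the little slide dryer until it is fully home, clear of the door, with its grip tab towards the door; let go of it. Then push the dryer's door shut until it clicks onto its catch and stays. Leave the other things on the bench where they are.

Things in the scene. Friction and masses are not known exactly. Their poses are not given: they have to be found in the camera images.
- tray: aluminium slide tray with glass slides fixed in it, 150 x 60 mm, side rims 20 mm high, about 0.2 kg. Origin: centre of its underside; +x points to the plain leading end, 75 mm away, z up. A grip tab stands near the other end (see tray_tab). At the start it lies on the bench, its tab end under the rack's lower board, the leading 85 to 105 mm sticking out of the rack's front.
- tray_tab (a point): grip point on the tray's upright tab, at x = -60 mm and 40 mm above the tray's underside; the tab is 24 mm long (tray x), 14 mm thick (tray y), its top 52 mm above the underside; axes as the tray's
- rack: fixed test-tube rack, 100 mm deep (x), 258 mm wide (y), 180 mm high, tube caps up to 223 mm. Origin: middle of its footprint on the bench; its front face, from which the tray sticks out, is at x = -50 mm. Two end panels 8 mm thick at y = +-125 mm; the underside of its lower board is 72 mm above the bench, so nothing under it can be reached from above.
- dryer: fixed low slide dryer. Origin: on the bench under the middle of its mouth (plane of the closed door's inner face); +x points into the chamber, y along the mouth. Floor plate 6 mm thick, 130 mm wide; it runs on 100 mm in front of the mouth as a loading apron. Side walls 68 mm high, inner faces at y = +-68 mm. A housing 105 mm high at the back ends at x = 215 mm.
- roof_edge (a point): middle of the front edge of the dryer's clear roof, at its top: dryer x = 55 mm, 73 mm above the bench. The roof covers all from there inwards, its underside 68 mm above the bench; the strip between mouth and roof is open above. Axes as the dryer's
- channel (a point): floor of the dryer's guide channel at its entry: dryer x = 65 mm, y = 0, 6 mm above the bench; axes as the dryer's. Two rails 20 mm high under the roof leave a channel 68 mm wide to the rear wall at dryer x = 164 mm; their ends flare outwards towards the mouth from x = 65 to 49 mm. Tray home: leading end at or within 10 mm of the rear wall (tray centre at dryer x = 79 to 89 mm)
- door (a joint): angle of the dryer's door about its upright hinge: 0 = shut, grows as the door opens towards -x of the dryer, stop at 2.2 rad; it stays where it is left. A sprung roller catch near the free edge is met at about 0.1 rad, snaps over at about 0.05 rad (some 5 to 7 N at the free edge) and then holds the door at 0.
- door_hinge (a point): point on the door's hinge axis, 40 mm above the bench: the mouth's -y edge, at x = 0, y = -80 mm of the dryer. Axes turn with the door: y along the panel from hinge to free edge (ends at 158 mm), x out of its inner face, so the panel's outer face is at x = -12 mm. The panel spans 10 to 70 mm above the bench.
- door_edge (a point): point on the outer face of the door at its free edge, 40 mm above the bench; axes as the door's
- cylinder: measuring cylinder standing on a round foot 64 mm wide, 190 mm high; origin under its centre; leave alone
- saline: white bottle, 72 mm wide, 190 mm high; origin under its centre; leave alone
- jar: amber glass jar, 52 mm wide, 62 mm high; origin under its centre; leave alone
- tape: roll of tape lying flat, 80 mm wide, 40 mm high; origin under its centre; leave alone
- dishes: two stacked dishes, 90 mm wide, 29 mm high; origin under their centre; leave alone
- goggles: safety goggles lying on the bench, 60 x 150 mm, 50 mm high; origin under their centre, long side along y; leave alone

How it is judged:
By the outcome, as a careful person would: the job done as asked, in the order asked, and still so for the second after the job is handed in, with the robot touching nothing.
It also fails if it takes over 72 s, if anything falls off the work surface, if the arm or the gripper's body presses on something with over 40 N, if the wrist force passes 120 N, or if a joint passes its speed limit or range.

## Working session

There is one attempt and no reset: what is moved stays moved. The work goes in short steps, Python scripts to look and compute and a tool call to move; the robot and the scene stay as the last step left them, time stands still between calls to the robot, and variables do not carry over. Pictures are saved under pics/ and viewed, at most 10 in all, crops included, and the job is handed in when it is done.

Besides the shell and the picture viewer there is one more tool, called after "Call:" in YAML: its name, and indented under it one key for each argument. step_arm: Moves the arm, as the interface text tells. Its arguments: {"type":"object","properties":{"delta_pos":{"type":"array","items":{"type":"array","items":{"type":"number"}}},"rot":{"type":"array","items":{"type":"array","items":{"type":"number"}}},"gripper":{"type":"array","items":{"type":"number"}},"squeeze":{"type":"number"}},"required":["delta_pos","rot","gripper"]}

```bash
ls; mkdir -p pics; cat > h.py <<'E'
import numpy as np, cv2
from scipy.spatial.transform import Rotation as R
from rig import bot
def K(p):
    f=240/np.tan(np.radians(p["fovy"])/2); return np.array([[f,0,p["cx"]],[0,f,p["cy"]],[0,0,1]])
def Rc(p):
    a=np.array(p["attitude"],float)
    return R.from_euler('xyz',a).as_matrix() if a.size==3 else (R.from_quat(a).as_matrix() if a.size==4 else a.reshape(3,3))
def ray(p,uv):
    n=cv2.undistortPoints(np.array([[uv]],float),K(p),np.array(p["D"],float))[0,0]
    return np.array(p["xyz"]),Rc(p)@np.array([n[0],n[1],1])
def onz(p,uv,z):
    o,d=ray(p,uv); return o+d*(z-o[2])/d[2]
def proj(p,X):
    M=Rc(p).T; X=np.atleast_2d(np.array(X,float))
    return cv2.projectPoints(X,cv2.Rodrigues(M)[0],-M@np.array(p["xyz"]),K(p),np.array(p["D"],float))[0][:,0]
def tri(rs):
    A=0;b=0
    for o,d in rs:
        d=d/np.linalg.norm(d);P=np.eye(3)-np.outer(d,d);A=A+P;b=b+P@o
    return np.linalg.solve(A,b)
E
python3 - <<'E'
from h import *
np.set_printoptions(precision=4,suppress=True)
for n in ["side","top","wrist"]:
    p=bot.read_camera(n); cv2.imwrite(f"pics/{n}0.png",p["frame"]); print(n,p["xyz"],p["attitude"],p["fovy"],p["D"])
    Z=dict(tray=0,tray_tab=.04,rack=0,dryer=0,roof_edge=.073,channel=.006,door_hinge=.04,door_edge=.04,cylinder=0,saline=0,jar=0,tape=0,dishes=0,goggles=0)
    for t,z in Z.items():
        r=bot.mark_of(p,t)[:1]
        for x in r: print(t,round(x["p"],2),np.round(x["centre"]),onz(p,x["centre"],z))
E
```

```text
pics
side [ 0.2474 -0.8422  0.6405] [-2.1624 -0.0048 -0.3521] 50.77286832401824 [-0.073  0.     0.     0.     0.   ]
tray 0.72 [270. 185.] [0.5282 0.2981 0.    ]
tray_tab 0.74 [267. 166.] [0.5315 0.3322 0.04  ]
dryer 0.86 [348. 282.] [ 0.5671 -0.1361  0.    ]
roof_edge 0.81 [375. 245.] [ 0.6231 -0.1319  0.073 ]
channel 0.8 [374. 274.] [ 0.6227 -0.1374  0.006 ]
door_hinge 0.64 [369. 294.] [ 0.57   -0.2244  0.04  ]
door_edge 0.63 [289. 315.] [ 0.4176 -0.2274  0.04  ]
cylinder 0.6 [379. 214.] [0.7339 0.0718 0.    ]
saline 0.74 [468. 368.] [ 0.666 -0.407  0.   ]
jar 0.73 [251. 248.] [0.415  0.0418 0.    ]
tape 0.97 [209. 202.] [0.3609 0.2666 0.    ]
dishes 0.97 [259. 371.] [ 0.3445 -0.2948  0.    ]
goggles 0.95 [360. 436.] [ 0.45   -0.4597  0.    ]
top [ 0.3349 -0.0535  1.3713] [-2.9881  0.0147 -1.5972] 45.712249629370355 [-0.1857  0.      0.      0.      0.    ]
tray 0.97 [182. 258.] [0.5265 0.2815 0.    ]
tray_tab 0.73 [153. 254.] [0.5344 0.3425 0.04  ]
rack 0.67 [152. 252.] [0.5443 0.3593 0.    ]
dryer 0.74 [460. 194.] [ 0.6685 -0.4133  0.    ]
roof_edge 0.88 [354. 210.] [ 0.6187 -0.139   0.073 ]
channel 0.78 [353. 213.] [ 0.6254 -0.1422  0.006 ]
door_hinge 0.58 [387. 234.] [ 0.5667 -0.2183  0.04  ]
door_edge 0.64 [394. 297.] [ 0.4165 -0.2287  0.04  ]
cylinder 0.7 [420. 328.] [ 0.3401 -0.2941  0.    ]
jar 0.82 [279. 300.] [0.42   0.0434 0.    ]
tape 0.88 [186. 331.] [0.3494 0.2718 0.    ]
dishes 0.78 [421. 327.] [ 0.3442 -0.2955  0.    ]
goggles 0.77 [483. 283.] [ 0.4441 -0.4558  0.    ]
wrist [0.1722 0.6562 0.3853] [ 2.8664 -0.0003  1.207 ] 62.15616475951362 [-0.0895  0.      0.      0.      0.    ]
```

View pics/side0.png

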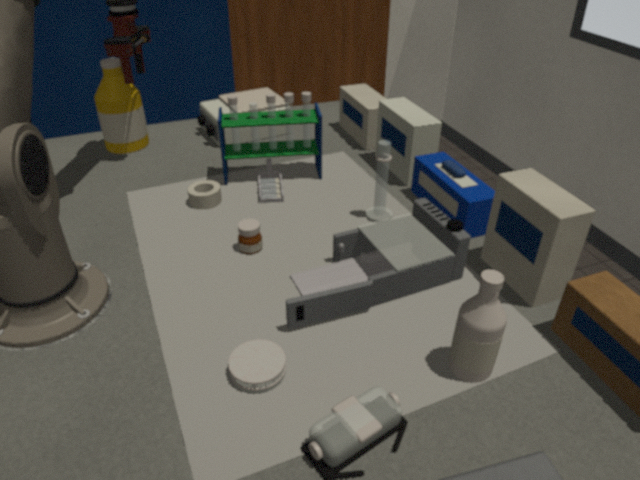

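View pics/top0.png

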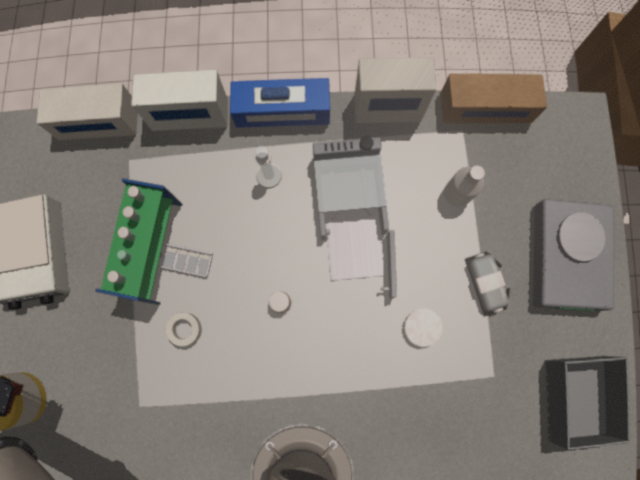

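The side view shows the tray at (270,188) sticking out of the rack towards -y. The dryer is at about (400,260), and its door stands open about 90° at (330,305). The top view agrees, with the tray at (187,262), the door at (393,265) and the dishes at (423,328). Next I'll plan the approach over the tray.

```bash
cat >> h.py <<'E'
def plan(pos,rpy,n=8,calls=True):
    """rows (tool frame) from present measured pose to target, n rows"""
    s=bot.read_state(); p0=np.array(s["eef_pos"]); R0=R.from_euler('xyz',s["orientation"])
    R1=R.from_euler('xyz',rpy); rv=(R0.inv()*R1).as_rotvec(); D=np.array(pos)-p0; rows=[]
    for i in range(n):
        Ri=R0*R.from_rotvec(rv*i/n); rows.append(np.round(Ri.inv().apply(D/n)*1000,1).tolist())
    print("pos",rows,"rot",np.round(rv/n,4).tolist())
E
python3 - <<'E'
from h import *
np.set_printoptions(precision=4,suppress=True)
s=bot.read_state(); print(s["orientation"],s["eef_pos"],s["contact_force"])
T=R.from_euler('xyz',s["orientation"])
p=bot.read_camera("top")
w=bot.read_camera("wrist"); print("cam in tool",T.inv().apply(np.array(w["xyz"])-s["eef_pos"]), T.inv().apply(Rc(w)[:,2]))
m=bot.trace(p,"tray")[0]["mask"].astype(np.uint8)
c=max(cv2.findContours(m,0,2)[0],key=cv2.contourArea)
q=cv2.boxPoints(cv2.minAreaRect(c)); print(q)
for x in q: print(onz(p,x,.012))
E
```

```text
[ 3.1416 -0.      2.7779] [0.2401 0.6309 0.2227] [ 0.1057  0.1082 -0.3255]
cam in tool [ 0.0725 -0.0005 -0.1627] [-0.2717  0.0002  0.9624]
[[156.6572 267.8452]
 [161.9983 242.208 ]
 [213.1131 252.8569]
 [207.772  278.4942]]
[0.5031 0.342  0.012 ]
[0.5663 0.3294 0.012 ]
[0.5363 0.2014 0.012 ]
[0.474  0.2147 0.012 ]
```

```bash
python3 - <<'E'
from h import *
plan([.509,.222,.30],[np.pi,0,-1.80],16)
E
```

```text
pos [[-24.8, -17.9, -4.8], [-22.7, -20.4, -4.8], [-20.4, -22.7, -4.8], [-17.9, -24.8, -4.8], [-15.2, -26.6, -4.8], [-12.3, -28.0, -4.8], [-9.2, -29.2, -4.8], [-6.1, -30.0, -4.8], [-2.8, -30.5, -4.8], [0.4, -30.6, -4.8], [3.7, -30.4, -4.8], [6.9, -29.8, -4.8], [10.0, -28.9, -4.8], [13.0, -27.7, -4.8], [15.9, -26.1, -4.8], [18.6, -24.3, -4.8]] rot [0.0, 0.0, -0.1066]
```

Call:
step_arm:
  delta_pos:
    - [-24.8, -17.9, -9]
    - [-22.7, -20.4, -9]
    - [-20.4, -22.7, -9]
    - [-17.9, -24.8, -9]
    - [-15.2, -26.6, -9]
    - [-12.3, -28, -9]
    - [-9.2, -29.2, -9]
    - [-6.1, -30, -9]
  rot:
    - [0, 0, -0.1066]
    - [0, 0, -0.1066]
    - [0, 0, -0.1066]
    - [0, 0, -0.1066]
    - [0, 0, -0.1066]
    - [0, 0, -0.1066]
    - [0, 0, -0.1066]
    - [0, 0, -0.1066]
  gripper: [87, 87, 87, 87, 87, 87, 87, 87]

```text
clock: 3.07
eef_pos: [0.3753, 0.425, 0.2953]
orientation: [3.141, 0.0, -2.647]
contact_force: [0.1, 0.2, -0.7]
finger_gap: 0.0872
gripper_force: 0.0
```

Call:
step_arm:
  delta_pos:
    - [-2.8, -30.5, 0]
    - [0.4, -30.6, 0]
    - [3.7, -30.4, 0]
    - [6.9, -29.8, 0]
    - [10, -28.9, 0]
    - [13, -27.7, 0]
    - [15.9, -26.1, 0]
    - [18.6, -24.3, 0]
  rot:
    - [0, 0, -0.1066]
    - [0, 0, -0.1066]
    - [0, 0, -0.1066]
    - [0, 0, -0.1066]
    - [0, 0, -0.1066]
    - [0, 0, -0.1066]
    - [0, 0, -0.1066]
    - [0, 0, -0.1066]
  gripper: [87, 87, 87, 87, 87, 87, 87, 87]

```text
clock: 3.73
eef_pos: [0.5098, 0.2205, 0.2949]
orientation: [-3.141, 0.0, -1.795]
contact_force: [0.4, 0.7, 1.1]
finger_gap: 0.0873
gripper_force: 0.0
```

```bash
python3 - <<'E'
from h import *
np.set_printoptions(precision=4,suppress=True)
p=bot.read_camera("wrist"); cv2.imwrite("pics/w1.png",p["frame"])
m=bot.trace(p,"tray")[0]["mask"].astype(np.uint8)
c=max(cv2.findContours(m,0,2)[0],key=cv2.contourArea)
q=cv2.boxPoints(cv2.minAreaRect(c))
for x in q: print(x,onz(p,x,.02)[:2],onz(p,x,0)[:2])
for t,z in(("tray",0),("tray_tab",.04)):
  for r in bot.mark_of(p,t)[:1]: print(t,r["p"],r["centre"],onz(p,r["centre"],z))
print(bot.read_state()["q"])
E
```

```text
[291. 302.] [0.5674 0.3339] [0.5707 0.3424]
[291. 188.] [0.5349 0.2015] [0.5368 0.2039]
[345. 188.] [0.4769 0.2146] [0.4761 0.2177]
[345. 302.] [0.5044 0.3482] [0.5049 0.3574]
tray 0.95 [316.0, 248.1] [0.5247 0.2808 0.    ]
tray_tab 0.8 [318.2, 311.2] [0.5363 0.3435 0.04  ]
[-0.5057  0.219  -0.0194  1.7551  0.0042  1.1674  2.3829]
```

View pics/w1.png

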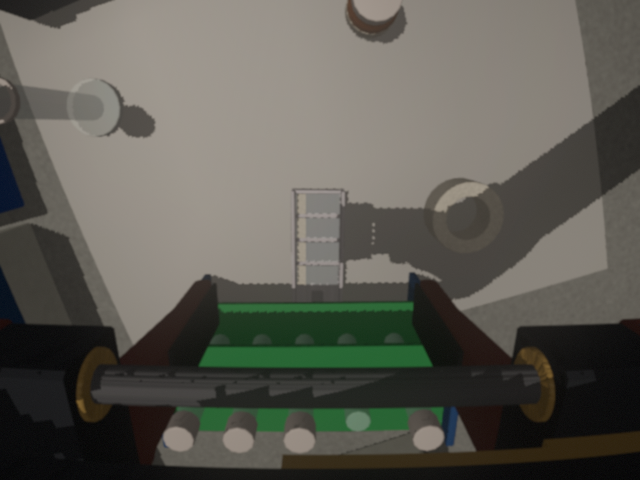

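Tray outlined at columns 293–347, with its leading edge at row 189, square to the tool. I'll descend to straddle its rims near the lead end.

Call:
step_arm:
  delta_pos:
    - [-4, 0, 36]
    - [-4, 0, 36]
    - [-4, 0, 36]
    - [-4, 0, 36]
    - [0, 0, 36]
    - [0, 0, 36]
    - [0, 0, 30]
    - [0, 0, 10]
  rot:
    - [0, 0, 0]
    - [0, 0, 0]
    - [0, 0, 0]
    - [0, 0, 0]
    - [0, 0, 0]
    - [0, 0, 0]
    - [0, 0, 0]
    - [0, 0, 0]
  gripper: [87, 87, 87, 87, 87, 87, 87, 87]

```text
clock: 4.6
eef_pos: [0.509, 0.2382, 0.0345]
orientation: [3.136, -0.004, -1.798]
contact_force: [-0.4, 0.1, 0.3]
finger_gap: 0.0871
gripper_force: 0.0
```

Call:
step_arm:
  delta_pos:
    - [0, -3, 10]
    - [0, 0, 10]
    - [0, 0, 7]
    - [0, 0, 0]
    - [0, 0, 0]
    - [0, 0, 0]
    - [0, 0, 0]
    - [0, 0, 0]
  rot:
    - [0, 0, 0]
    - [0, 0, 0]
    - [0, 0, 0]
    - [0, 0, 0]
    - [0, 0, 0]
    - [0, 0, 0]
    - [0, 0, 0]
    - [0, 0, 0]
  gripper: [87, 87, 87, 58, 58, 58, 58, 58]
  squeeze: 25

```text
clock: 5.27
eef_pos: [0.5155, 0.2371, 0.0124]
orientation: [3.141, 0.0, -1.8]
contact_force: [-2.8, -0.1, 4.7]
finger_gap: 0.0601
gripper_force: 24.9
```

Call:
step_arm:
  delta_pos:
    - [5, 0, 0]
    - [10, 0, 0]
    - [12, 0, 0]
    - [12, 0, 0]
    - [12, 0, 0]
    - [12, 0, 0]
    - [12, -4, 0]
    - [12, -10, 0]
  rot:
    - [0, 0, 0]
    - [0, 0, 0]
    - [0, 0, 0]
    - [0, 0, 0]
    - [0, 0, 0]
    - [0, 0, 0]
    - [0, 0, 0]
    - [0, 0, 0]
  gripper: [50, 50, 50, 50, 50, 50, 50, 50]

```text
clock: 5.93
eef_pos: [0.5084, 0.1494, 0.0124]
orientation: [3.141, 0.002, -1.798]
contact_force: [-2.8, 6.3, 8.4]
finger_gap: 0.0599
gripper_force: 24.9
```

Call:
step_arm:
  delta_pos:
    - [12, -10, 0]
    - [12, -10, 0]
    - [12, -10, 0]
    - [12, -10, 0]
    - [12, -10, 0]
    - [10, -8, 0]
    - [6, -4, 0]
    - [0, 0, 0]
  rot:
    - [0, 0, 0]
    - [0, 0, 0]
    - [0, 0, 0]
    - [0, 0, 0]
    - [0, 0, 0]
    - [0, 0, 0]
    - [0, 0, 0]
    - [0, 0, 0]
  gripper: [50, 50, 50, 50, 50, 50, 50, 50]

```text
clock: 6.6
eef_pos: [0.5531, 0.0583, 0.0124]
orientation: [-3.141, -0.0, -1.802]
contact_force: [-0.2, 0.3, 8.2]
finger_gap: 0.0599
gripper_force: 24.8
```

Call:
step_arm:
  delta_pos:
    - [0, 0, 0]
    - [0, 0, 0]
    - [0, 0, 0]
    - [0, 0, -20]
    - [0, 0, -38]
    - [0, 0, -40]
    - [0, 0, -40]
    - [0, 0, -40]
  rot:
    - [0, 0, 0]
    - [0, 0, 0]
    - [0, 0, 0]
    - [0, 0, 0]
    - [0, 0, 0]
    - [0, 0, 0]
    - [0, 0, 0]
    - [0, 0, 0]
  gripper: [87, 87, 87, 87, 87, 87, 87, 87]

```text
clock: 7.27
eef_pos: [0.5514, 0.0599, 0.1908]
orientation: [3.14, -0.001, -1.8]
contact_force: [1.3, 0.2, -0.3]
finger_gap: 0.087
gripper_force: 0.0
```

Call:
step_arm:
  delta_pos:
    - [-25, 0, -20]
    - [-25, 0, 0]
    - [-25, 0, 0]
    - [-30, 0, 0]
    - [0, 0, 0]
    - [0, 0, 0]
    - [0, 0, 0]
    - [0, 0, 0]
  rot:
    - [0, 0, 0]
    - [0, 0, 0]
    - [0, 0, 0]
    - [0, 0, 0.05]
    - [0, 0, 0.121]
    - [0, 0, 0.121]
    - [0, 0, 0.121]
    - [0, 0, 0.121]
  gripper: [87, 87, 87, 87, 87, 87, 87, 87]

```text
clock: 7.93
eef_pos: [0.5757, 0.1623, 0.2087]
orientation: [3.141, -0.002, -2.34]
contact_force: [0.1, -0.1, -0.7]
finger_gap: 0.0871
gripper_force: 0.0
```

Call:
step_arm:
  delta_pos:
    - [0, 0, 0]
    - [0, 0, 0]
    - [0, 0, 0]
    - [0, 0, 0]
    - [0, 0, 0]
    - [0, 0, 0]
    - [0, 0, 0]
    - [0, 0, 0]
  rot:
    - [0, 0, 0.121]
    - [0, 0, 0.121]
    - [0, 0, 0.121]
    - [0, 0, 0.121]
    - [0, 0, 0.121]
    - [0, 0, 0.121]
    - [0, 0, 0.121]
    - [0, 0, 0.121]
  gripper: [60, 60, 60, 60, 60, 60, 60, 60]

```text
clock: 8.6
eef_pos: [0.5757, 0.1621, 0.2089]
orientation: [-3.14, -0.002, 2.975]
contact_force: [-0.0, -0.4, 0.1]
finger_gap: 0.06
gripper_force: 0.0
```

Call:
step_arm:
  delta_pos:
    - [0, 0, 0]
    - [0, 0, 0]
    - [0, 0, 0]
    - [0, 0, 0]
    - [0, 0, 0]
    - [0, 0, 0]
    - [0, 0, 0]
    - [0, 0, 0]
  rot:
    - [0, 0, 0.121]
    - [0, 0, 0.121]
    - [0, 0, 0.121]
    - [0, 0, 0.121]
    - [0, 0, 0.121]
    - [0, 0, 0.121]
    - [0, 0, 0.121]
    - [0, 0, 0.121]
  gripper: [60, 60, 60, 60, 60, 60, 60, 60]

```text
clock: 9.27
eef_pos: [0.5757, 0.1621, 0.2089]
orientation: [-3.139, 0.0, 2.007]
contact_force: [-0.5, -0.1, 0.3]
finger_gap: 0.0601
gripper_force: 0.0
```

Call:
step_arm:
  delta_pos:
    - [0, 0, 0]
    - [0, 0, 0]
    - [0, 0, 0]
    - [0, 0, 0]
    - [0, 0, 0]
    - [0, 0, 0]
    - [0, 0, 0]
    - [0, 0, 0]
  rot:
    - [0, 0, 0.121]
    - [0, 0, 0.121]
    - [0, 0, 0.121]
    - [0, 0, 0.121]
    - [0, 0, 0.121]
    - [0, 0, 0.07]
    - [0, 0, 0]
    - [0, 0, 0]
  gripper: [60, 60, 60, 60, 60, 60, 60, 60]

```text
clock: 9.93
eef_pos: [0.5759, 0.1625, 0.2091]
orientation: [-3.141, 0.001, 1.34]
contact_force: [-0.9, -0.8, -0.5]
finger_gap: 0.06
gripper_force: 0.0
```

```bash
python3 - <<'E'
from h import *
np.set_printoptions(precision=4,suppress=True)
p=bot.read_camera("wrist"); cv2.imwrite("pics/w2.png",p["frame"])
t=bot.read_camera("top")
for n,P in(("w",p),("t",t)):
 for k,z in(("tray",0),("tray_tab",.04)):
  for r in bot.mark_of(P,k)[:1]: print(n,k,r["p"],r["centre"],onz(P,r["centre"],z))
 m=bot.trace(P,"tray")
 if m:
  c=max(cv2.findContours(m[0]["mask"].astype(np.uint8),0,2)[0],key=cv2.contourArea)
  for x in cv2.boxPoints(cv2.minAreaRect(c)): print(x,onz(P,x,.02)[:2])
print(bot.read_state()["q"])
E
```

```text
w tray 0.75 [315.7, 267.3] [0.5648 0.1059 0.    ]
w tray_tab 0.69 [314.7, 214.0] [0.5781 0.1664 0.04  ]
[279.5975 193.7287] [0.5509 0.1874]
[346.6904 191.3325] [0.6094 0.1759]
[352.0994 342.7822] [0.5835 0.0269]
[285.0064 345.1783] [0.5178 0.0395]
t tray 0.78 [254.7, 240.5] [0.5658 0.1007 0.    ]
t tray_tab 0.65 [226.7, 233.9] [0.577  0.1633 0.04  ]
[219.2633 247.873 ] [0.5469 0.1849]
[223.7206 222.0208] [0.6103 0.1739]
[284.9353 232.575 ] [0.5797 0.0249]
[280.4781 258.4272] [0.5171 0.0369]
[-0.8156  0.4062  0.575   1.7872 -0.2545  1.0227 -0.3759]
```

View pics/w2.png

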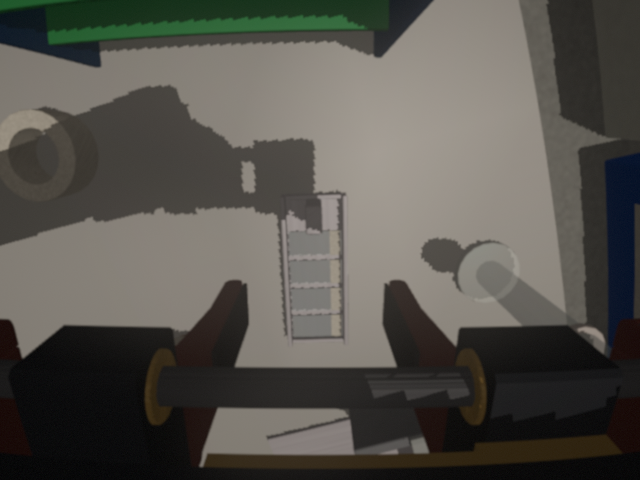

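Tray is clear of the rack with its tab at (314,214). Now I'll descend onto the tab.

Call:
step_arm:
  delta_pos:
    - [3, 1, 30]
    - [0, 0, 36]
    - [0, 0, 36]
    - [0, 0, 36]
    - [0, 0, 24]
    - [0, 0, 15]
    - [0, 0, 8]
    - [0, 0, 0]
  rot:
    - [0, 0, -0.03]
    - [0, 0, 0]
    - [0, 0, 0]
    - [0, 0, 0]
    - [0, 0, 0]
    - [0, 0, 0]
    - [0, 0, 0]
    - [0, 0, 0]
  gripper: [40, 40, 40, 40, 40, 40, 40, 40]

```text
clock: 11.0
eef_pos: [0.5772, 0.1654, 0.0231]
orientation: [-3.139, 0.002, 1.369]
contact_force: [-0.8, 0.1, 0.3]
finger_gap: 0.0401
gripper_force: 0.0
```

Call:
step_arm:
  delta_pos:
    - [0, 0, 0]
    - [0, 0, 0]
    - [0, 0, 0]
    - [0, 0, 0]
    - [0, 0, 0]
    - [0, 0, 0]
    - [0, 0, 0]
    - [0, 0, 0]
  rot:
    - [0, 0, 0]
    - [0, 0, 0]
    - [0, 0, 0]
    - [0, 0, 0]
    - [0, 0, 0]
    - [0, 0, 0]
    - [0, 0, 0]
    - [0, 0, 0]
  gripper: [8, 8, 8, 8, 8, 8, 8, 8]
  squeeze: 50

```text
clock: 11.67
eef_pos: [0.5783, 0.1664, 0.0256]
orientation: [3.142, -0.001, 1.369]
contact_force: [-2.2, 1.5, 6.7]
finger_gap: 0.0136
gripper_force: 49.9
```

Call:
step_arm:
  delta_pos:
    - [0, 0, -5]
    - [0, 0, -10]
    - [0, 0, -15]
    - [0, 0, -15]
    - [0, 0, -15]
    - [0, 0, -15]
    - [0, 0, -10]
    - [0, 0, 0]
  rot:
    - [0, 0, 0]
    - [0, 0, 0]
    - [0, 0, 0]
    - [0, 0, 0]
    - [0, 0, 0]
    - [0, 0, 0]
    - [0, 0, 0]
    - [0, 0, 0]
  gripper: [8, 8, 8, 8, 8, 8, 8, 8]

```text
clock: 12.33
eef_pos: [0.5798, 0.166, 0.1123]
orientation: [3.138, -0.002, 1.368]
contact_force: [0.7, 0.1, -2.8]
finger_gap: 0.0136
gripper_force: 49.9
```

```bash
python3 - <<'E'
from h import *
np.set_printoptions(precision=4,suppress=True)
P={n:bot.read_camera(n) for n in("side","top")}
X={}
for k in("dryer","roof_edge","channel","door_hinge","door_edge"):
  rs=[]
  for n in P:
    r=[a for a in bot.mark_of(P[n],k) if a["p"]>.4]
    if r: rs.append(ray(P[n],r[0]["centre"])); print(n,k,round(r[0]["p"],2),r[0]["centre"])
  if len(rs)==2: X[k]=tri(rs); print(k,X[k])
# overlay of guess
def dry(x,y,z,o=(.567,-.137),a=0.0):
  c,s=np.cos(a),np.sin(a); return [o[0]+c*x-s*y,o[1]+s*x+c*y,z]
im=P["top"]["frame"].copy()[130:330,270:470]
im=cv2.resize(im,(800,800),interpolation=cv2.INTER_CUBIC)
for q,col in(([(-100,65,6),(-100,-65,6)],(0,0,255)),([(0,68,68),(164,68,68)],(0,255,0)),([(0,-68,68),(164,-68,68)],(0,255,0)),([(55,-68,73),(55,68,73)],(255,0,0)),([(215,-68,105),(215,68,105)],(255,0,255)),([(65,34,26),(164,34,26)],(0,255,255)),([(65,-34,26),(164,-34,26)],(0,255,255)),([(-100,65,6),(0,65,6)],(0,0,255)),([(-100,-65,6),(0,-65,6)],(0,0,255))):
  u=proj(P["top"],[dry(a/1e3,b/1e3,c/1e3) for a,b,c in q])
  u=((u-[270,130]+.5)*4).astype(int); cv2.line(im,tuple(map(int,u[0])),tuple(map(int,u[1])),col,1)
cv2.imwrite("pics/ov.png",im[0:600]); cv2.imwrite("pics/side1.png",P["side"]["frame"])
E
```

```text
side dryer 0.98 [352.7, 279.9]
top dryer 0.56 [347.8, 238.5]
dryer [ 0.572  -0.1296 -0.003 ]
side roof_edge 0.94 [374.7, 245.0]
top roof_edge 0.81 [351.6, 208.5]
roof_edge [ 0.6214 -0.1344  0.0755]
top channel 0.64 [352.5, 212.5]
side door_hinge 0.7 [370.1, 294.2]
top door_hinge 0.84 [387.3, 235.0]
door_hinge [ 0.5684 -0.2213  0.0362]
side door_edge 0.61 [292.0, 318.3]
top door_edge 0.61 [395.1, 296.5]
door_edge [ 0.4194 -0.2322  0.0355]
```

View pics/ov.png

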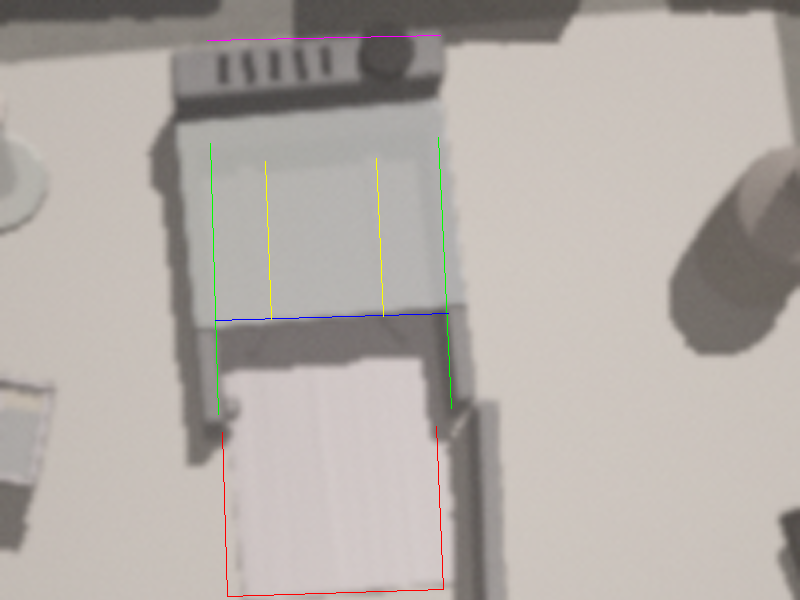

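The overlay with yaw 0 is slightly off. The real roof edge runs from (198,327) to (466,303), so the dryer is turned about +0.06 rad. I'll redraw it with that value.

```bash
python3 - <<'E'
from h import *
p=bot.read_camera("top")
def dry(x,y,z,o=(.5676,-.1403),a=0.06):
  c,s=np.cos(a),np.sin(a); return [o[0]+c*x-s*y,o[1]+s*x+c*y,z]
x0,y0,k=305,135,5
im=cv2.resize(p["frame"][y0:y0+120,x0-5:x0+115],None,fx=k,fy=k,interpolation=cv2.INTER_CUBIC); im0=im.copy()
B=(0,0,255);G=(0,255,0);Y=(0,255,255)
for q,col in(([(0,68,68),(55,68,68)],G),([(0,-68,68),(55,-68,68)],G),([(55,-78,73),(55,78,73)],(255,0,0)),([(65,34,26),(49,45,26)],Y),([(65,-34,26),(49,-45,26)],Y),([(164,34,6),(164,-34,6)],Y),([(-100,65,6),(55,65,6)],B),([(-100,-65,6),(55,-65,6)],B),([(-100,-65,6),(-100,65,6)],B),([(215,-78,105),(215,78,105)],(255,0,255))):
  u=proj(p,[dry(a/1e3,b/1e3,c/1e3) for a,b,c in q])
  u=((u-[x0-5,y0]+.5)*k).astype(int); cv2.line(im,tuple(map(int,u[0])),tuple(map(int,u[1])),col,1)
w=bot.read_camera("wrist")
cv2.imwrite("pics/ov2.png",im)
E
```

```text
(no output)
```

View pics/ov2.png

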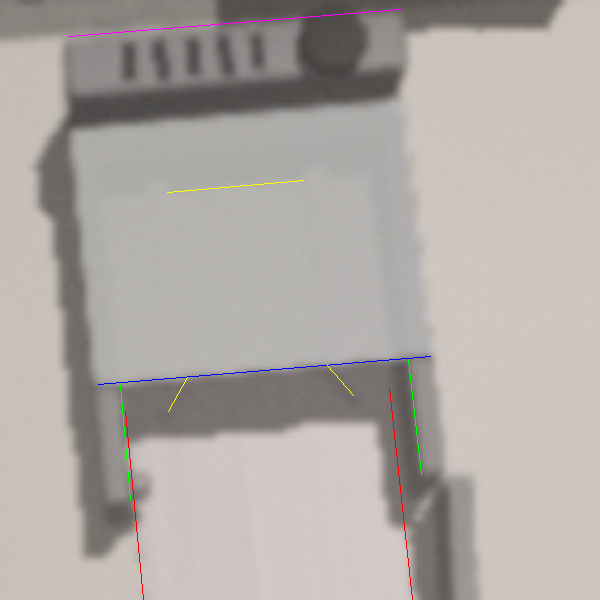

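The overlay now matches the roof edge, walls and flares. I'll use dryer origin (0.5676, -0.1403) and yaw 0.06.

```bash
python3 - <<'E'
from h import *
plan([.468,-.1463,.125],[np.pi,0,np.pi+.06],24)
E
```

```text
pos [[-13.7, -1.9, -0.6], [-13.5, -2.9, -0.6], [-13.2, -3.9, -0.6], [-12.9, -4.9, -0.6], [-12.5, -5.9, -0.6], [-12.0, -6.8, -0.6], [-11.4, -7.7, -0.6], [-10.8, -8.6, -0.6], [-10.1, -9.4, -0.6], [-9.4, -10.1, -0.6], [-8.6, -10.8, -0.6], [-7.7, -11.4, -0.6], [-6.8, -12.0, -0.6], [-5.9, -12.5, -0.6], [-4.9, -12.9, -0.6], [-3.9, -13.2, -0.6], [-2.9, -13.5, -0.6], [-1.9, -13.7, -0.6], [-0.8, -13.8, -0.6], [0.2, -13.8, -0.6], [1.3, -13.7, -0.6], [2.3, -13.6, -0.6], [3.4, -13.4, -0.6], [4.4, -13.1, -0.6]] rot [-0.0, -0.0, -0.0764]
```

Call:
step_arm:
  delta_pos:
    - [-13.7, -1.9, -2]
    - [-13.5, -2.9, -2]
    - [-13.2, -3.9, -2]
    - [-12.9, -4.9, -2]
    - [-12.5, -5.9, -2]
    - [-12, -6.8, -2]
    - [-11.4, -7.7, -1]
    - [-10.8, -8.6, -1]
  rot:
    - [0, 0, -0.0764]
    - [0, 0, -0.0764]
    - [0, 0, -0.0764]
    - [0, 0, -0.0764]
    - [0, 0, -0.0764]
    - [0, 0, -0.0764]
    - [0, 0, -0.0764]
    - [0, 0, -0.0764]
  gripper: [8, 8, 8, 8, 8, 8, 8, 8]

```text
clock: 13.7
eef_pos: [0.5414, 0.0609, 0.1239]
orientation: [3.141, 0.0, 1.983]
contact_force: [0.9, 0.3, -1.4]
finger_gap: 0.0137
gripper_force: 49.9
```

Call:
step_arm:
  delta_pos:
    - [-10.1, -9.4, 0]
    - [-9.4, -10.1, 0]
    - [-8.6, -10.8, 0]
    - [-7.7, -11.4, 0]
    - [-6.8, -12, 0]
    - [-5.9, -12.5, 0]
    - [-4.9, -12.9, 0]
    - [-3.9, -13.2, 0]
  rot:
    - [0, 0, -0.0764]
    - [0, 0, -0.0764]
    - [0, 0, -0.0764]
    - [0, 0, -0.0764]
    - [0, 0, -0.0764]
    - [0, 0, -0.0764]
    - [0, 0, -0.0764]
    - [0, 0, -0.0764]
  gripper: [8, 8, 8, 8, 8, 8, 8, 8]

```text
clock: 14.37
eef_pos: [0.5046, -0.0432, 0.1237]
orientation: [-3.141, 0.0, 2.594]
contact_force: [-0.3, 0.3, -2.1]
finger_gap: 0.0137
gripper_force: 49.9
```

Call:
step_arm:
  delta_pos:
    - [-2.9, -13.5, 0]
    - [-1.9, -13.7, 0]
    - [-0.8, -13.8, 0]
    - [0.2, -13.8, 0]
    - [1.3, -13.7, 0]
    - [2.3, -13.6, 0]
    - [3.4, -13.4, 0]
    - [4.4, -13.1, 0]
  rot:
    - [0, 0, -0.0764]
    - [0, 0, -0.0764]
    - [0, 0, -0.0764]
    - [0, 0, -0.0764]
    - [0, 0, -0.0764]
    - [0, 0, -0.0764]
    - [0, 0, -0.0764]
    - [0, 0, -0.0764]
  gripper: [8, 8, 8, 8, 8, 8, 8, 8]

```text
clock: 15.03
eef_pos: [0.4678, -0.1474, 0.1237]
orientation: [-3.141, -0.0, -3.078]
contact_force: [0.8, -0.3, -2.1]
finger_gap: 0.0135
gripper_force: 49.9
```

```bash
python3 - <<'E'
from h import *
np.set_printoptions(precision=4,suppress=True)
s=bot.read_state(); print(s["eef_pos"],s["orientation"],s["q"])
p=bot.read_camera("side"); t=bot.read_camera("top")
im=np.vstack([cv2.resize(p["frame"][190:350,240:500],(780,480))[:,:], ])
cv2.imwrite("pics/s2.png",im)
for n,P in(("s",p),("t",t)):
  for k in("tray","tray_tab"):
    for r in bot.mark_of(P,k)[:1]: print(n,k,round(r["p"],2),r["centre"],onz(P,r["centre"],.1 if k=="tray" else .14))
plan([.468,-.1463,.036],[np.pi,0,np.pi+.06],8)
E
```

```text
[ 0.4678 -0.1474  0.1237] [-3.1415 -0.0001 -3.0777] [ 0.031   0.3065  0.1742  2.0914 -0.0766  0.7496  1.888 ]
s tray 0.77 [332.3, 246.7] [ 0.529  -0.1436  0.1   ]
s tray_tab 0.78 [306.1, 236.3] [ 0.4764 -0.1508  0.14  ]
t tray 0.66 [454.5, 193.1] [ 0.6471 -0.3736  0.1   ]
t tray_tab 0.46 [276.2, 299.5] [0.4115 0.0398 0.14  ]
pos [[0.1, -0.1, 11.0], [0.1, -0.1, 11.0], [0.1, -0.1, 11.0], [0.1, -0.1, 11.0], [0.1, -0.1, 11.0], [0.1, -0.1, 11.0], [0.1, -0.1, 11.0], [0.1, -0.1, 11.0]] rot [0.0, 0.0, -0.0]
```

View pics/s2.png

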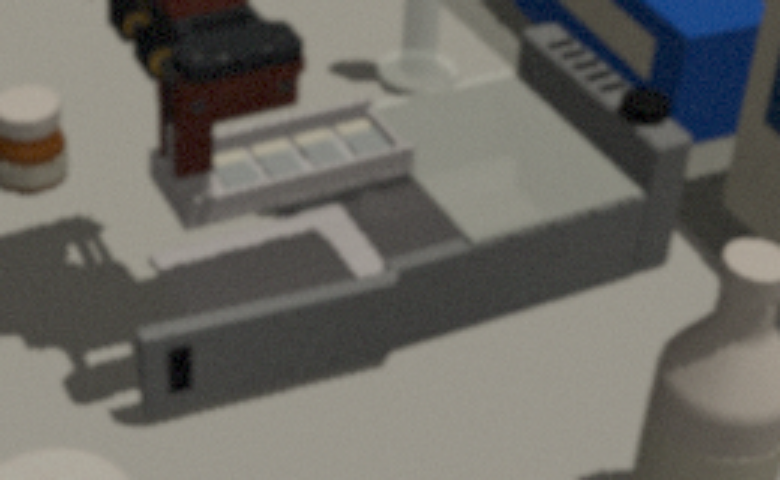

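The tray is level and lined up over the apron. Now I'll lower it and slide it in.

Call:
step_arm:
  delta_pos:
    - [0, 0, 12]
    - [0, 0, 15]
    - [0, 0, 15]
    - [0, 0, 15]
    - [0, 0, 15]
    - [0, 0, 10]
    - [0, 0, 7]
    - [0, 0, 0]
  rot:
    - [0, 0, 0]
    - [0, 0, 0]
    - [0, 0, 0]
    - [0, 0, 0]
    - [0, 0, 0]
    - [0, 0, 0]
    - [0, 0, 0]
    - [0, 0, 0]
  gripper: [8, 8, 8, 8, 8, 8, 8, 8]

```text
clock: 16.0
eef_pos: [0.4677, -0.1459, 0.0335]
orientation: [3.141, -0.002, -3.081]
contact_force: [-0.4, 0.5, -1.6]
finger_gap: 0.0136
gripper_force: 49.9
```

Call:
step_arm:
  delta_pos:
    - [-4, 0, 0]
    - [-6, 0, 0]
    - [-6, 0, 0]
    - [-6, 0, 0]
    - [-6, 0, 0]
    - [-6, 0, 0]
    - [-6, 0, 0]
    - [-4, 0, 0]
  rot:
    - [0, 0, 0]
    - [0, 0, 0]
    - [0, 0, 0]
    - [0, 0, 0]
    - [0, 0, 0]
    - [0, 0, 0]
    - [0, 0, 0]
    - [0, 0, 0]
  gripper: [8, 8, 8, 8, 8, 8, 8, 8]

```text
clock: 16.67
eef_pos: [0.5132, -0.1439, 0.0347]
orientation: [-3.142, 0.001, -3.081]
contact_force: [0.4, -0.3, -2.6]
finger_gap: 0.014
gripper_force: 49.9
```

Call:
step_arm:
  delta_pos:
    - [-5, 0, 0]
    - [-6, 0, 0]
    - [-6, 0, 0]
    - [-6, 0, 0]
    - [-6, 0, 0]
    - [-6, 0, 0]
    - [-6, 0, 0]
    - [-5, 0, 0]
  rot:
    - [0, 0, 0]
    - [0, 0, 0]
    - [0, 0, 0]
    - [0, 0, 0]
    - [0, 0, 0]
    - [0, 0, 0]
    - [0, 0, 0]
    - [0, 0, 0]
  gripper: [8, 8, 8, 8, 8, 8, 8, 8]

```text
clock: 17.33
eef_pos: [0.5588, -0.1411, 0.0346]
orientation: [3.142, 0.0, -3.081]
contact_force: [0.1, -0.1, -1.6]
finger_gap: 0.0136
gripper_force: 49.9
```

Call:
step_arm:
  delta_pos:
    - [-5, 0, 0]
    - [-5, 0, 0]
    - [-5, 0, 0]
    - [-4, 0, 0]
    - [-4, 0, 0]
    - [-4, 0, 0]
    - [-3, 0, 0]
    - [0, 0, 0]
  rot:
    - [0, 0, 0]
    - [0, 0, 0]
    - [0, 0, 0]
    - [0, 0, 0]
    - [0, 0, 0]
    - [0, 0, 0]
    - [0, 0, 0]
    - [0, 0, 0]
  gripper: [8, 8, 8, 8, 8, 8, 8, 8]

```text
clock: 18.0
eef_pos: [0.5888, -0.1392, 0.0347]
orientation: [-3.142, 0.001, -3.081]
contact_force: [-0.3, 0.1, -1.5]
finger_gap: 0.0137
gripper_force: 49.9
```

Call:
step_arm:
  delta_pos:
    - [-1, 0, 0.5]
    - [-1, 0, 0.5]
    - [-1, 0, 0.5]
    - [-1, 0, 0.5]
    - [-1, 0, 0.5]
    - [-1, 0, 0]
    - [0, 0, 0]
    - [0, 0, 0]
  rot:
    - [0, 0, 0]
    - [0, 0, 0]
    - [0, 0, 0]
    - [0, 0, 0]
    - [0, 0, 0]
    - [0, 0, 0]
    - [0, 0, 0]
    - [0, 0, 0]
  gripper: [8, 8, 8, 8, 8, 8, 8, 8]

```text
clock: 18.67
eef_pos: [0.593, -0.1392, 0.0319]
orientation: [3.142, -0.002, -3.081]
contact_force: [-3.1, -0.2, -1.3]
finger_gap: 0.0139
gripper_force: 49.9
```

Call:
step_arm:
  delta_pos:
    - [-1, 0, 0.5]
    - [-1, 0, 0]
    - [-1, 0, 0]
    - [-1, 0, 0]
    - [0, 0, 0]
    - [0, 0, 0]
    - [0, 0, 0]
    - [0, 0, 0]
  rot:
    - [0, 0, 0]
    - [0, 0, 0]
    - [0, 0, 0]
    - [0, 0, 0]
    - [0, 0, 0]
    - [0, 0, 0]
    - [0, 0, 0]
    - [0, 0, 0]
  gripper: [8, 8, 8, 8, 8, 8, 8, 8]

```text
clock: 19.33
eef_pos: [0.5932, -0.1392, 0.0316]
orientation: [3.14, -0.008, -3.083]
contact_force: [-16.7, 0.9, 13.9]
finger_gap: 0.014
gripper_force: 50.0
```

Call:
step_arm:
  delta_pos:
    - [2, 0, -0.5]
    - [1, 0, 0]
    - [0, 0, 0]
    - [0, 0, 0]
    - [0, 0, 0]
    - [0, 0, 0]
    - [0, 0, 0]
    - [0, 0, 0]
  rot:
    - [0, 0, 0]
    - [0, 0, 0]
    - [0, 0, 0]
    - [0, 0, 0]
    - [0, 0, 0]
    - [0, 0, 0]
    - [0, 0, 0]
    - [0, 0, 0]
  gripper: [14, 14, 40, 40, 40, 40, 40, 40]

```text
clock: 20.0
eef_pos: [0.5953, -0.1388, 0.0322]
orientation: [3.142, 0.0, -3.081]
contact_force: [0.1, -0.5, -0.0]
finger_gap: 0.0397
gripper_force: 0.0
```

Call:
step_arm:
  delta_pos:
    - [0, 0, -5]
    - [0, 0, -15]
    - [0, 0, -30]
    - [0, 0, -35]
    - [0, 0, -35]
    - [0, 0, -35]
    - [0, 0, -10]
    - [0, 0, 0]
  rot:
    - [0, 0, 0]
    - [0, 0, 0]
    - [0, 0, 0]
    - [0, 0, 0]
    - [0, 0, 0]
    - [0, 0, 0]
    - [0, 0, 0]
    - [0, 0, 0]
  gripper: [40, 40, 40, 40, 40, 40, 40, 40]

```text
clock: 20.67
eef_pos: [0.5971, -0.1394, 0.2011]
orientation: [-3.14, 0.007, -3.081]
contact_force: [0.5, -0.5, -0.7]
finger_gap: 0.0399
gripper_force: 0.0
```

```bash
python3 - <<'E'
from h import *
np.set_printoptions(precision=4,suppress=True)
s=bot.read_state(); print(s["eef_pos"],s["orientation"],s["q"])
p=bot.read_camera("wrist"); cv2.imwrite("pics/w3.png",p["frame"])
for k,z in(("tray_tab",.046),("tray",.006),("door_edge",.04),("door_hinge",.04)):
    for r in bot.mark_of(p,k)[:1]: print(k,round(r["p"],2),r["centre"],onz(p,r["centre"],z))
E
```

```text
[ 0.5971 -0.1394  0.2011] [-3.1405  0.007  -3.0814] [-0.0173  0.3947  0.19    1.7484 -0.0869  0.9995  1.8358]
tray_tab 0.67 [315.1, 221.0] [ 0.5977 -0.1409  0.046 ]
tray 0.61 [315.9, 273.0] [ 0.6579 -0.1365  0.006 ]
door_hinge 0.92 [219.1, 180.4] [ 0.5698 -0.221   0.04  ]
```

View pics/w3.png

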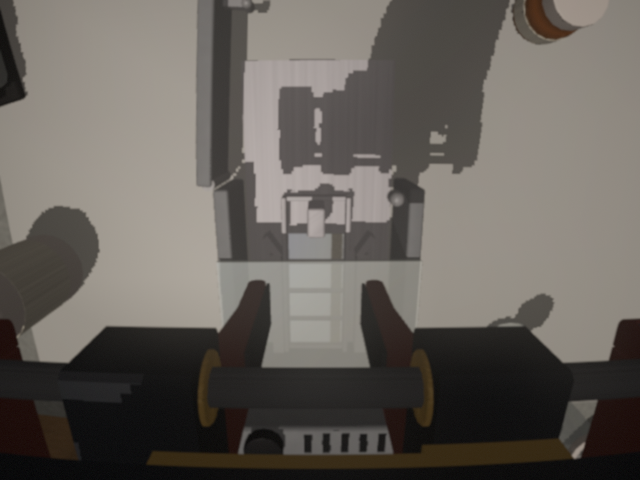

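The tray is home with its tab at (316,215), in line with the channel. Next, the door: work out the arc.

```bash
cat > arc.py <<'E'
from h import *
H=np.array([.571,-.2207]); yaw=-3.081; r=.14
def c(th,over=0):
    f=th+.06; u=np.array([-np.sin(f),np.cos(f)]); n=np.array([np.cos(f),np.sin(f)])
    return H+r*u-(.012+.010*abs(np.cos(th))+.0135*abs(np.sin(th))-over)*n
Rt=R.from_euler('xyz',[np.pi,0,yaw])
E
python3 - <<'E'
from arc import *
np.set_printoptions(precision=4,suppress=True)
plan([.431,-.275,.2],[np.pi,0,yaw],8)
T=np.r_[np.linspace(1.51,.12,24)]; P=np.array([[.431,-.275]]+[c(t) for t in T]); print(P[[0,1,8,16,-1]],c(0))
D=np.diff(P,axis=0); print(np.round([Rt.inv().apply([a,b,0])[:2]*1e3 for a,b in D],1).tolist())
print(Rt.inv().apply(np.r_[c(0)-c(.12),0])*1e3)
E
```

```text
pos [[21.3, -15.8, -0.6], [21.3, -15.8, -0.6], [21.3, -15.8, -0.6], [21.3, -15.8, -0.6], [21.3, -15.8, -0.6], [21.3, -15.8, -0.6], [21.3, -15.8, -0.6], [21.3, -15.8, -0.6]] rot [0.0001, -0.0004, -0.0]
[[ 0.431  -0.275 ]
 [ 0.431  -0.2467]
 [ 0.4316 -0.1892]
 [ 0.4628 -0.1276]
 [ 0.5228 -0.0872]] [ 0.5406 -0.0823]
[[-1.7, 28.3], [0.9, 8.0], [0.4, 8.1], [-0.1, 8.2], [-0.6, 8.2], [-1.1, 8.3], [-1.6, 8.2], [-2.1, 8.2], [-2.6, 8.1], [-3.1, 8.0], [-3.6, 7.8], [-4.1, 7.7], [-4.6, 7.4], [-5.1, 7.2], [-5.6, 6.9], [-6.1, 6.5], [-6.5, 6.2], [-6.9, 5.8], [-7.3, 5.4], [-7.7, 4.9], [-8.0, 4.4], [-8.3, 3.9], [-8.6, 3.4], [-8.9, 2.8]]
[-18.1369   3.8146   0.    ]
```

Call:
step_arm:
  delta_pos:
    - [21, -16, 0]
    - [21, -16, 0]
    - [21, -16, 0]
    - [21, -16, 0]
    - [21, -16, 0]
    - [21, -16, 0]
    - [22, -16, 0]
    - [22, -15, 0]
  rot:
    - [0, 0, 0]
    - [0, 0, 0]
    - [0, 0, 0]
    - [0, 0, 0]
    - [0, 0, 0]
    - [0, 0, 0]
    - [0, 0, 0]
    - [0, 0, 0]
  gripper: [20, 0, 0, 0, 0, 0, 0, 0]

```text
clock: 21.58
eef_pos: [0.4311, -0.2764, 0.1957]
orientation: [3.141, -0.002, -3.081]
contact_force: [-0.0, -0.9, -0.2]
finger_gap: 0.0007
gripper_force: 0.0
```

Call:
step_arm:
  delta_pos:
    - [0, 0, 10]
    - [0, 0, 24]
    - [0, 0, 28]
    - [0, 0, 28]
    - [0, 0, 28]
    - [0, 0, 24]
    - [0, 0, 18]
    - [0, 0, 0]
  rot:
    - [0, 0, 0]
    - [0, 0, 0]
    - [0, 0, 0]
    - [0, 0, 0]
    - [0, 0, 0]
    - [0, 0, 0]
    - [0, 0, 0]
    - [0, 0, 0]
  gripper: [0, 0, 0, 0, 0, 0, 0, 0]

```text
clock: 22.25
eef_pos: [0.4301, -0.2738, 0.0327]
orientation: [3.138, -0.007, -3.081]
contact_force: [-0.1, 0.6, 0.4]
finger_gap: 0.0004
gripper_force: 0.0
```

Call:
step_arm:
  delta_pos:
    - [0, 8, 0]
    - [0, 8, 0]
    - [0, 7, 0]
    - [0, 5, 0]
    - [0.9, 8, 0]
    - [0.4, 8.1, 0]
    - [-0.1, 8.2, 0]
    - [-0.6, 8.2, 0]
  rot:
    - [0, 0, 0]
    - [0, 0, 0]
    - [0, 0, 0]
    - [0, 0, 0]
    - [0, 0, 0]
    - [0, 0, 0]
    - [0, 0, 0]
    - [0, 0, 0]
  gripper: [0, 0, 0, 0, 0, 0, 0, 0]

```text
clock: 22.92
eef_pos: [0.4287, -0.2147, 0.0375]
orientation: [-3.142, 0.001, -3.081]
contact_force: [0.8, -0.2, 0.0]
finger_gap: 0.0005
gripper_force: 0.2
```

Call:
step_arm:
  delta_pos:
    - [-1.1, 8.3, 0]
    - [-1.6, 8.2, 0]
    - [-2.1, 8.2, 0]
    - [-2.6, 8.1, 0]
    - [-3.1, 8, 0]
    - [-3.6, 7.8, 0]
    - [-4.1, 7.7, 0]
    - [-4.6, 7.4, 0]
  rot:
    - [0, 0, 0]
    - [0, 0, 0]
    - [0, 0, 0]
    - [0, 0, 0]
    - [0, 0, 0]
    - [0, 0, 0]
    - [0, 0, 0]
    - [0, 0, 0]
  gripper: [0, 0, 0, 0, 0, 0, 0, 0]

```text
clock: 23.58
eef_pos: [0.448, -0.1498, 0.0371]
orientation: [3.142, -0.0, -3.081]
contact_force: [-0.0, 0.1, -0.1]
finger_gap: 0.0006
gripper_force: 0.2
```

Call:
step_arm:
  delta_pos:
    - [-5.1, 7.2, 0]
    - [-5.6, 6.9, 0]
    - [-6.1, 6.5, 0]
    - [-6.5, 6.2, 0]
    - [-6.9, 5.8, 0]
    - [-7.3, 5.4, 0]
    - [-7.7, 4.9, 0]
    - [-8, 4.4, 0]
  rot:
    - [0, 0, 0]
    - [0, 0, 0]
    - [0, 0, 0]
    - [0, 0, 0]
    - [0, 0, 0]
    - [0, 0, 0]
    - [0, 0, 0]
    - [0, 0, 0]
  gripper: [0, 0, 0, 0, 0, 0, 0, 0]

```text
clock: 24.25
eef_pos: [0.4986, -0.0996, 0.0371]
orientation: [3.142, -0.0, -3.081]
contact_force: [-1.1, -0.2, 0.8]
finger_gap: 0.0007
gripper_force: 0.2
```

```bash
python3 - <<'E'
from h import *
p=bot.read_camera("top"); cv2.imwrite("pics/t3.png",cv2.resize(p["frame"][150:310,270:430],None,fx=3.7,fy=3.7))
for k in("door_edge","door_hinge"):
    for r in bot.mark_of(p,k)[:1]: print(k,r["p"],onz(p,r["centre"],.04))
E
```

```text
door_hinge 0.39 [ 0.57189133 -0.22141775  0.04      ]
```

View pics/t3.png

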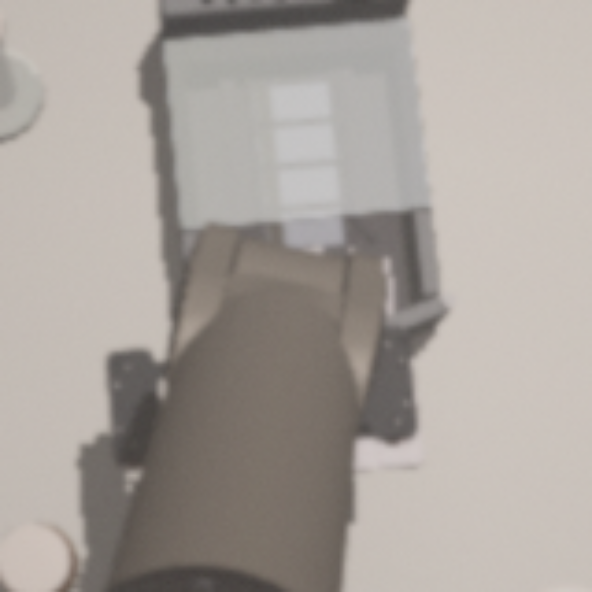

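The door is following the finger; its hinge end shows at (420,315), nearly closed. Now I'll finish the push.

Call:
step_arm:
  delta_pos:
    - [-6, 3, 0]
    - [-6, 3, 0]
    - [-6, 2, 0]
    - [-5, 2, 0]
    - [-4, 1, 0]
    - [-4, 1, 0]
    - [-4, 1, 0]
    - [-3, 0.5, 0]
  rot:
    - [0, 0, 0]
    - [0, 0, 0]
    - [0, 0, 0]
    - [0, 0, 0]
    - [0, 0, 0]
    - [0, 0, 0]
    - [0, 0, 0]
    - [0, 0, 0]
  gripper: [0, 0, 0, 0, 0, 0, 0, 0]

```text
clock: 25.07
eef_pos: [0.5358, -0.0843, 0.0372]
orientation: [-3.142, 0.001, -3.081]
contact_force: [-0.0, -0.1, 0.2]
finger_gap: 0.0005
gripper_force: 0.0
```

Call:
step_arm:
  delta_pos:
    - [-1, 0, 0]
    - [-1, 0, 0]
    - [-1, 0, 0]
    - [-1, 0, 0]
    - [-1, 0, 0]
    - [0, 0, 0]
    - [0, 0, 0]
    - [0, 0, 0]
  rot:
    - [0, 0, 0]
    - [0, 0, 0]
    - [0, 0, 0]
    - [0, 0, 0]
    - [0, 0, 0]
    - [0, 0, 0]
    - [0, 0, 0]
    - [0, 0, 0]
  gripper: [0, 0, 0, 0, 0, 0, 0, 0]

```text
clock: 25.73
eef_pos: [0.5391, -0.0842, 0.037]
orientation: [3.141, -0.001, -3.081]
contact_force: [-4.6, -0.5, 3.0]
finger_gap: 0.0001
gripper_force: 2.0
```

Call:
step_arm:
  delta_pos:
    - [-1, 0, 0]
    - [-1, 0, 0]
    - [-1, 0, 0]
    - [-1, 0, 0]
    - [0, 0, 0]
    - [0, 0, 0]
    - [0, 0, 0]
    - [0, 0, 0]
  rot:
    - [0, 0, 0]
    - [0, 0, 0]
    - [0, 0, 0]
    - [0, 0, 0]
    - [0, 0, 0]
    - [0, 0, 0]
    - [0, 0, 0]
    - [0, 0, 0]
  gripper: [0, 0, 0, 0, 0, 0, 0, 0]

```text
clock: 26.4
eef_pos: [0.5392, -0.0841, 0.0365]
orientation: [3.14, -0.009, -3.082]
contact_force: [-14.0, -0.6, 11.4]
finger_gap: 0.0003
gripper_force: 7.1
```

It is hard against its stop at 14 N, well past the catch force. Back off and check.

Call:
step_arm:
  delta_pos:
    - [4, 0, 0]
    - [8, 0, 0]
    - [12, 0, 0]
    - [12, 0, 0]
    - [12, 0, -15]
    - [20, 0, -40]
    - [30, 0, -40]
    - [30, 0, -40]
  rot:
    - [0, 0, 0]
    - [0, 0, 0]
    - [0, 0, 0]
    - [0, 0, 0]
    - [0, 0, 0]
    - [0, 0, 0]
    - [0, 0, 0]
    - [0, 0, 0]
  gripper: [0, 0, 0, 0, 0, 0, 0, 0]

```text
clock: 27.07
eef_pos: [0.4273, -0.0911, 0.1572]
orientation: [-3.141, 0.001, -3.081]
contact_force: [0.3, -0.7, 0.5]
finger_gap: 0.0005
gripper_force: 0.0
```

Call:
step_arm:
  delta_pos:
    - [0, 20, -20]
    - [0, 20, 0]
    - [0, 20, 0]
    - [0, 20, 0]
    - [0, 20, 0]
    - [0, 20, 0]
    - [0, 0, 0]
    - [0, 0, 0]
  rot:
    - [0, 0, 0]
    - [0, 0, 0]
    - [0, 0, 0]
    - [0, 0, 0]
    - [0, 0, 0]
    - [0, 0, 0]
    - [0, 0, 0]
    - [0, 0, 0]
  gripper: [0, 0, 0, 0, 0, 0, 0, 0]

```text
clock: 27.73
eef_pos: [0.4208, 0.0296, 0.1763]
orientation: [3.141, 0.002, -3.079]
contact_force: [-0.6, -0.8, 0.7]
finger_gap: 0.0008
gripper_force: 0.0
```

```bash
python3 - <<'E'
from h import *
p=bot.read_camera("top"); s=bot.read_camera("side")
cv2.imwrite("pics/fin.png",np.hstack([cv2.resize(p["frame"][150:330,250:430],(400,400)),cv2.resize(s["frame"][180:340,240:480],(400,400))]))
rs={}
for P in(p,s):
  for k in("door_edge","door_hinge","tray_tab"):
    for r in bot.mark_of(P,k)[:1]: print(k,round(r["p"],2),onz(P,r["centre"],.046 if k=="tray_tab" else .04))
E
```

```text
door_edge 0.67 [ 0.55976678 -0.06247184  0.04      ]
door_hinge 0.66 [ 0.57430788 -0.22153441  0.04      ]
tray_tab 0.93 [ 0.59479216 -0.13134093  0.046     ]
door_edge 0.66 [ 0.5544471  -0.06690152  0.04      ]
door_hinge 0.85 [ 0.56844816 -0.22900951  0.04      ]
tray_tab 0.88 [ 0.59782474 -0.14674032  0.046     ]
```

View pics/fin.png

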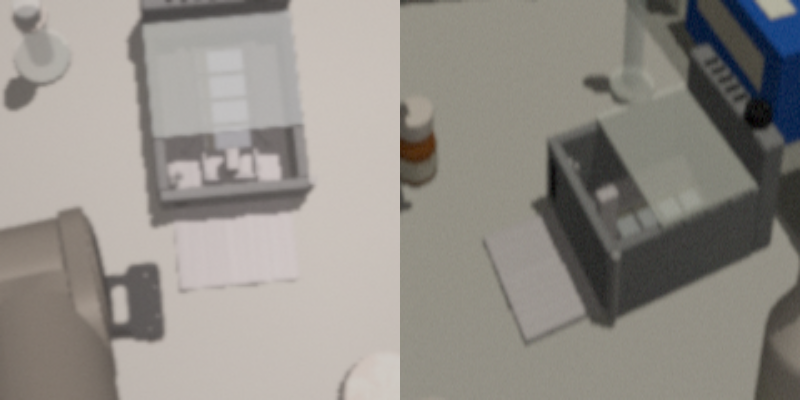

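The door is flush across the mouth in both views: (165–310,190) in the top half and (580,230) in the side half. Its free edge matches the shut position, and the tray is inside, clear of it.

```bash
python3 -c "
from rig import bot
print(bot.hand_in())"
```

```text
the job is handed in; nothing more can be done
None
```

The tray is fully home in the dryer with its grip tab towards the door, the door is pushed shut onto its catch, and the job was handed in at about 28 s of the 72 s; no verdict came back.

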